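Tidy the paints by warm and cool colours

TASK

Clear up the painting table: stand the two warm-coloured paint pots (red and yellow) in the orange tray and the two cool-coloured ones (blue and green) in the dark blue tray, one pot upright in each compartment, and lay the palette knife flat inside the grey tray. Do not tip any paint pot over, and leave the water pot and the roll of tape where they are.

Things in the scene. Friction and masses are not known exactly. Their poses are not given: they have to be found in the camera images.
- red_pot: Closed, upright round paint pot with white sides, a red band and a red lid, which is what shows from above (a warm colour). 50 mm across, 55 mm tall (the lid, 47 mm across, is the top 13 mm), 75 to 155 g, rigid. Origin: centre of its underside, z up along its axis.
- yellow_pot: Closed, upright round paint pot with white sides, a yellow band and a yellow lid, which is what shows from above (a warm colour). 50 mm across, 55 mm tall (the lid, 47 mm across, is the top 13 mm), 75 to 155 g, rigid. Origin: centre of its underside, z up along its axis.
- blue_pot: Closed, upright round paint pot with white sides, a blue band and a blue lid, which is what shows from above (a cool colour). 50 mm across, 55 mm tall (the lid, 47 mm across, is the top 13 mm), 75 to 155 g, rigid. Origin: centre of its underside, z up along its axis.
- green_pot: Closed, upright round paint pot with white sides, a green band and a green lid, which is what shows from above (a cool colour). 50 mm across, 55 mm tall (the lid, 47 mm across, is the top 13 mm), 75 to 155 g, rigid. Origin: centre of its underside, z up along its axis.
- palette_knife: Palette knife lying flat, 150 mm long: straight wooden handle with brass collar, 80 long, 16 wide, 18 mm tall; thin steel blade 22 mm wide. Origin: underside of the middle of the handle, near the balance point; x points along the knife to the blade, z up. Handle end at x = -40 mm, blade tip at x = +110 mm, so the middle of the whole knife is at x = +35 mm. 50 to 100 g.
- warm_tray: Open orange tray, fixed, 84 mm along its x axis, 176 mm along its y axis, 16 mm tall, walls and floor 4 mm. Origin: centre of its underside. A 4 mm wall of rim height divides it halfway along y into two compartments, each 76 mm (x) by 82 mm (y) inside, centred at y = -43 and +43 mm. Takes the two warm-coloured (red, yellow) paint pots, one per compartment.
- cool_tray: Open dark blue tray, fixed, 84 mm along its x axis, 176 mm along its y axis, 16 mm tall, walls and floor 4 mm. Origin: centre of its underside. A 4 mm wall of rim height divides it halfway along y into two compartments, each 76 mm (x) by 82 mm (y) inside, centred at y = -43 and +43 mm. Takes the two cool-coloured (blue, green) paint pots, one per compartment.
- knife_tray: Open grey tray, fixed, 84 mm along its x axis, 176 mm along its y axis, 16 mm tall, walls and floor 4 mm. Origin: centre of its underside. Undivided, 76 mm by 168 mm inside, so the palette knife fits only lengthwise, along y, either way round.
- water_pot: White water pot with three brushes standing in it, loose, 86 mm across, 85 mm tall (brushes up to 200 mm); not to be disturbed. Origin: centre of its underside.
- tape_roll: Roll of green masking tape lying flat, loose, 96 mm across, 24 mm tall; not to be disturbed. Origin: centre of its underside.
Things that resemble listed ones, but are neither listed nor needed, are in the scene too. Several things look just like the blue_pot: the one meant starts farthest to the robot's left.

How it is judged:
By the outcome, as a careful person would: the job done as asked, in the order asked, and still so for the second after the job is handed in, with the robot touching nothing.
It also fails if it takes over 120 s, if anything falls off the work surface, if the arm or the gripper's body presses on something with over 40 N, if the wrist force passes 120 N, or if a joint passes its speed limit or range.

ROBOT

A 7-joint arm with a two-finger parallel gripper is mounted at the origin on the work surface. World frame = base frame: x ahead of the robot, y to its left, z up, the work surface at z = 0. Lengths are in m, angles in rad, forces in N, time in s.
With the tool pointing down it reaches from about 0.425 to 0.925 m from the base axis. Payload 6.8 kg.
Tool frame: the origin (TCP) lies on the centre line of the jaws, within the pads' length; the fingertips stand 14 mm ahead of it and the grasp point (between the pads) lies 5 mm behind it; z points along the fingers, y is the line along which they close (so a half turn about z gives the same grasp; the last joint's range is limited). The gripper opens to 85 mm and grips with 20 to 120 N. Pads are 22 mm wide; open, the fingers measure 114 mm over their backs; the gripper's body (76 mm by 85 mm) begins 54 mm behind the grasp point. The pads swing forward as they close: fully open they stand 13 mm farther back than shut.
Start: joints at [1.09, 0.477, 0.022, 1.555, -0.011, 1.109, -0.083], TCP at [0.246, -0.629, 0.245] pointing down, gripper open.
Joint ranges: [-2.96, 2.96], [-0.34, 2.1], [-1.41, 1.46], [0.24, 2.44], [-1.37, 4.51], [0.17, 1.92], [-2.96, 2.96]. Speed limits (rad/s): [2.39, 2.39, 3.14, 3.14, 3.14, 3.14, 3.14].

INTERFACE

Orientations are given as a unit quaternion [w, x, y, z].
In Python, from station import bot gives the robot as it stands. The module is installed in compiled form; this text tells all that it offers.
- The arm moves only by the tool drive_tool, never from a script. Its argument "commands" is a list of rows, each an object with "hand": the opening, from 0 (shut) to 1 (fully open); "translation": the shift along the world's x, y, z in mm, a list of three; "angular": the turn, a rotation vector about the world's x, y, z in rad, a list of three. In form: [{"hand": hand, "translation": [tx, ty, tz], "angular": [ax, ay, az]}, ...]. A call has 1 to 12 rows; each row is the pose to reach, as a shift and turn from the pose commanded when the call began; what a row does not reach only later rows make up. A row lasts 1/8 s, in which the tool goes at most 62.5 mm and 10.7 degrees, less where a joint would pass 70% of its speed; a pose out of reach is approached as far as the arm can. A call with a gripper value outside its range is refused whole. The fingers move at their own pace and stop on an object; "force" is the grip in N (left out, the last holds). Time passes only in rows, so rows that repeat a pose let the fingers close. It gives the time, the measured TCP pose, the force, the opening and the grip force at its end, in the units of the state.
- bot.get_obs(): the state, without advancing time (a new reading comes with each control period).
- bot.read_camera(name): name is "side" or "top" or "wrist"; returns the picture (480x640x3 uint8, red, green, blue); there is no depth.
- bot.camera_model(name): a dict with "fx", "fy", "cx", "cy" (pixels), "view" (4x4, takes a point from world to camera coordinates). Camera axes: x right, y up, looking along -z (the intrinsics and any distortion apply to the point x, -y, -z); pixel columns grow to the right and rows downward; lengths in m; the calibration is good to about 2 mm. A picture is of the moment at which its call begins: read the wrist's pose just before it. camera_model takes no time and is no camera call; for the wrist camera it gives the pose at the moment of the call.
- bot.hand_in(): hands the job in; it is judged then, once.
Trained networks look in the newest picture that a camera, given by its name, has taken for a name from the list of things; names that differ only in an ending like _2 or _b are one class to them, and where a whole thing is asked for, a point or a joint stands for the part that bears it (a point fixed in the world has none). Each returns a list of dicts, best first, with "score" (0 to 1); they miss things now and then, are a little off and sometimes report something else, mostly with a low value. They report only what shows in the picture. A call takes as long as a camera call. They do not tell look-alikes from the thing itself.
- bot.find_in(camera, query): "position" ([column, row] in pixels, amid what is visible of it).
- bot.outline_of(camera, query): "pixels" (480x640 bool, what is visible of it) and "position" ([column, row] in pixels, amid what is visible of it).
The state is a dict: "t": time; "q": joint angles; "joint_vel": joint speeds; "joint_torque": joint torques, N m; "eef_pos": TCP position; "tool_rot": TCP orientation; "contact_force": force on the tool from outside, world axes, zero at the start; "torque": the same for the moment, N m; "gripper_width": opening from 0.0 (shut) to 1.0 (fully open); "grasp_force": force on a finger pad.
Only numpy, scipy, OpenCV 4.12 (cv2) and the standard library are available. Lean on these libraries where they do the work, as an engineer would, in place of code of your own. Each camera call takes 0.05 s, during which the arm holds its last target. There are 200 camera calls.

## Working session

There is one attempt and no reset: what is moved stays moved. The work goes in short steps, Python scripts to look and compute and a tool call to move; the robot and the scene stay as the last step left them, time stands still between calls to the robot, and variables do not carry over. Pictures are saved under pics/ and viewed, at most 14 in all, crops included, and the job is handed in when it is done.

Besides the shell and the picture viewer there is one more tool, called after ">>>" as name(argument=value, ...), one argument or row to a line, values as JSON. drive_tool: Moves the arm, as the interface text tells. Its arguments: {"type":"object","properties":{"commands":{"type":"array","items":{"type":"object","properties":{"hand":{"type":"number"},"translation":{"type":"array","items":{"type":"number"}},"angular":{"type":"array","items":{"type":"number"}}}}},"force":{"type":"number"}},"required":["commands"]}

```bash
mkdir -p pics; cat > h.py <<'E'
import numpy as np, cv2
from station import bot
def ray(c,uv,m=None):
    m=m or bot.camera_model(c); V=np.array(m["view"]); R,t=V[:3,:3],V[:3,3]
    d=np.array([(uv[0]-m["cx"])/m["fx"],-(uv[1]-m["cy"])/m["fy"],-1.])
    return -R.T@t, R.T@d
def onz(c,uv,z,m=None):
    o,d=ray(c,uv,m); return o+d*(z-o[2])/d[2]
def proj(c,p,m=None):
    m=m or bot.camera_model(c); V=np.array(m["view"]); q=V[:3,:3]@np.array(p)+V[:3,3]
    return np.array([m["cx"]+m["fx"]*q[0]/-q[2], m["cy"]+m["fy"]*q[1]/q[2]])
def tri(r1,r2):
    (a,d),(b,e)=r1,r2; A=np.stack([d,-e],1); s=np.linalg.lstsq(A,b-a,rcond=None)[0]
    p,q=a+s[0]*d,b+s[1]*e; return (p+q)/2,np.linalg.norm(p-q)
def shot(c,name):
    im=bot.read_camera(c); cv2.imwrite(f"pics/{name}.png",im[:,:,::-1]); return im
E
python3 - <<'E'
from h import *
np.set_printoptions(precision=3,suppress=True)
for c in("top","side","wrist"):
    print(c,{k:(v if k!="view" else np.array(v)) for k,v in bot.camera_model(c).items()})
    shot(c,c+"0")
for c in("top","side"):
    for q in("red_pot","yellow_pot","blue_pot","green_pot","palette_knife","warm_tray","cool_tray","knife_tray","water_pot","tape_roll"):
        print(c,q,[(np.round(r["position"]),round(r["score"],2),onz(c,r["position"],.055 if "pot" in q else .016)[:2]) for r in bot.find_in(c,q)])
o=bot.get_obs();print(o["t"],o["eef_pos"],o["tool_rot"],o["gripper_width"])
E
```

```text
top {'fx': 515.77433168148, 'fy': 515.77433168148, 'cx': 320.8959454640945, 'cy': 242.19507398800633, 'view': array([[ 0.023, -1.   , -0.01 ,  0.016],
       [ 0.989,  0.022,  0.148, -0.443],
       [-0.147, -0.013,  0.989, -1.259],
       [ 0.   ,  0.   ,  0.   ,  1.   ]])}
side {'fx': 508.74584512703734, 'fy': 508.74584512703734, 'cx': 323.7818204777809, 'cy': 238.35311260478164, 'view': array([[-0.99 , -0.137, -0.019,  0.449],
       [ 0.084, -0.706,  0.703, -0.057],
       [-0.11 ,  0.695,  0.711, -1.329],
       [ 0.   ,  0.   ,  0.   ,  1.   ]])}
wrist {'fx': 400.18484999327507, 'fy': 400.18484999327507, 'cx': 316.5546790419259, 'cy': 237.99464485915024, 'view': array([[ 0.365, -0.931, -0.003, -0.673],
       [ 0.898,  0.352, -0.264,  0.035],
       [ 0.247,  0.094,  0.964, -0.379],
       [ 0.   ,  0.   ,  0.   ,  1.   ]])}
top red_pot [(array([229., 241.]), 0.72, array([0.438, 0.254])), (array([282., 249.]), 0.69, array([0.419, 0.121]))]
top yellow_pot [(array([229., 239.]), 0.88, array([0.442, 0.254]))]
top blue_pot [(array([488., 320.]), 0.97, array([ 0.259, -0.379])), (arr
[... 1017 characters left out ...]
[(array([318., 242.]), 0.92, array([0.461, 0.041]))]
side palette_knife [(array([316., 318.]), 0.71, array([0.437, 0.251])), (array([337., 186.]), 0.51, array([ 0.444, -0.237]))]
side warm_tray [(array([258., 320.]), 0.73, array([0.571, 0.274])), (array([320., 242.]), 0.56, array([0.463, 0.004]))]
side cool_tray [(array([281., 183.]), 0.62, array([ 0.615, -0.229]))]
side knife_tray [(array([252., 239.]), 0.65, array([0.646, 0.013]))]
side water_pot [(array([286., 409.]), 0.91, array([0.458, 0.501]))]
side tape_roll [(array([334., 155.]), 0.81, array([ 0.473, -0.392])), (array([321., 242.]), 0.28, array([0.46 , 0.005]))]
1.15 [ 0.246 -0.629  0.245] [0.    0.983 0.185 0.   ] 0.9971513219858015
```

View pics/top0.png

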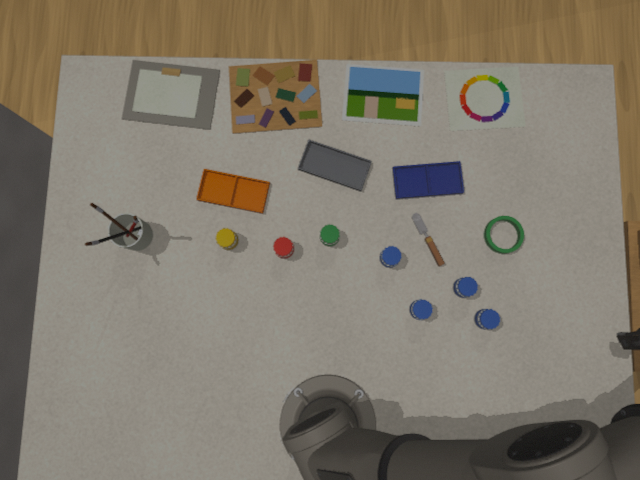

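View pics/side0.png

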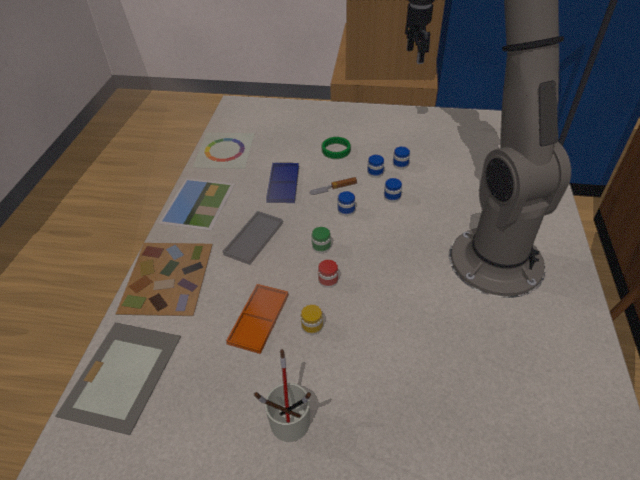

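The top view shows the pots left to right: yellow (228,239), red (284,247), green (330,236). The leftmost blue, which is the one meant, is at (391,257), and three look-alikes sit further right and nearer the robot. The trays are orange (233,191), grey (335,165) and blue (428,180), and the knife handle is at (434,250). The side view agrees with this. Next I'll triangulate.

```bash
cat >> h.py <<'E'
def lidmask(im,col):
    h=cv2.cvtColor(im,cv2.COLOR_RGB2HSV); H,S,V=[h[...,i].astype(int) for i in range(3)]
    c={"red":(abs((H+90)%180-90)<8),"yellow":(abs(H-25)<7),"blue":(abs(H-109)<10),"green":(abs(H-70)<18)}[col]
    return (c&(S>110)&(V>50)).astype(np.uint8)
def rect(c,q,z,m=None,hint=None):
    L=bot.outline_of(c,q)
    if hint is not None: L=sorted(L,key=lambda r:np.linalg.norm(np.array(r["position"])-hint))
    k=L[0]["pixels"].astype(np.uint8)
    cs,_=cv2.findContours(k,cv2.RETR_EXTERNAL,cv2.CHAIN_APPROX_NONE); cn=max(cs,key=cv2.contourArea)[:,0].astype(float)
    P=np.array([onz(c,p,z,m)[:2] for p in cn])*1000
    return cv2.minAreaRect(P.astype(np.float32)), P
E
python3 - <<'E'
from h import *
np.set_printoptions(precision=3,suppress=True)
T=bot.read_camera("top")
res={}
for q in("warm_tray","cool_tray","knife_tray"):
    print("top",q,rect("top",q,.016)[0])
r,P=rect("top","palette_knife",.009); print("knife",r, P.mean(0))
kt=bot.find_in("top","palette_knife")[0]["position"]
S=bot.read_camera("side")
for q in("warm_tray","cool_tray","knife_tray"):
    print("side",q,rect("side",q,.016)[0])
r,P=rect("side","palette_knife",.009,hint=(335,186)); print("knife",r,P.mean(0))
for col,a,b in(("red",(284,247),(328,267)),("yellow",(228,238),(312,312)),("blue",(391,257),(346,198)),("green",(330,235),(321,234))):
    uv=[]
    for im,p in((T,a),(S,b)):
        M=lidmask(im,col); n,l,st,ce=cv2.connectedComponentsWithStats(M)
        i=1+min(range(n-1),key=lambda i:np.linalg.norm(ce[i+1]-p)+(1e3 if st[i+1,4]<40 else 0)); uv.append(ce[i]); print(st[i],end=" ")
    p,e=tri(ray("top",uv[0]),ray("side",uv[1])); print(col,np.round(uv,1).tolist(),p,e, onz("top",uv[0],.052)[:2])
E
```

```text
top warm_tray ((573.9882202148438, 258.61627197265625), (182.84059143066406, 89.93516540527344), 79.74900817871094)Traceback (most recent call last):
  File "<stdin>", line 6, in <module>
  File "h.py", line 24, in rect
    k=L[0]["pixels"].astype(np.uint8)
      ~^^^
IndexError: list index out of range
```

```bash
cat > m.py <<'E'
from h import *
np.set_printoptions(precision=3,suppress=True)
def tryrect(c,q,z,hint=None):
    for _ in range(3):
        try:
            r,P=rect(c,q,z,hint=hint); print(c,q,np.round(r[0],1),np.round(r[1],1),round(r[2],1)); return
        except IndexError: bot.read_camera(c)
    print(c,q,"missed")
T=bot.read_camera("top")
for q in("warm_tray","cool_tray","knife_tray"): tryrect("top",q,.016)
tryrect("top","palette_knife",.009)
S=bot.read_camera("side")
for q in("warm_tray","cool_tray","knife_tray"): tryrect("side",q,.016)
tryrect("side","palette_knife",.009,hint=(335,186))
for col,a,b in(("red",(284,247),(328,267)),("yellow",(228,238),(312,312)),("blue",(391,257),(346,198)),("green",(330,235),(321,234))):
    uv=[]
    for im,p in((T,a),(S,b)):
        M=lidmask(im,col); n,l,st,ce=cv2.connectedComponentsWithStats(M)
        i=1+min(range(n-1),key=lambda i:np.linalg.norm(ce[i+1]-p)+(1e3 if st[i+1,4]<40 else 0)); uv.append(ce[i]); print(st[i],end=" ")
    p,e=tri(ray("top",uv[0]),ray("side",uv[1])); print(col,np.round(uv,1).tolist(),p,e, onz("top",uv[0],.052)[:2])
E
python3 m.py
```

```text
top warm_tray [574. 258.] [182.6  89.4] 79.6
top cool_tray [ 613.2 -244.2] [ 87.6 178.1] 5.8
top knife_tray [646.1  -2. ] [176.   90.1] 71.5
top palette_knife [ 458.1 -244.3] [145.5  21. ] 28.0
side warm_tray [572.9 263.3] [187.3  93.1] 80.1
side cool_tray [ 613.3 -236.4] [ 87.9 188.7] 5.5
side knife_tray [646.4   5. ] [191.5  94.7] 72.0
side palette_knife [ 458.1 -244.3] [150.8  36.7] 27.9
[274 237  20  20 287] [319 260  19  16 244] red [[282.8, 246.2], [327.8, 267.3]] [0.427 0.12  0.049] 0.0020204794107725015 [0.427 0.12 ]
[216 228  19  20 288] [301 305  21  19 311] yellow [[225.2, 237.3], [311.2, 313.6]] [0.446 0.264 0.049] 0.001932269306380893 [0.446 0.263]
[382 247  19  18 269] [339 191  16  13 164] blue [[391.2, 255.4], [346.2, 197.4]] [ 0.41  -0.148  0.049] 0.002111574411451809 [ 0.41  -0.147]
[321 225  18  18 251] [313 227  16  14 152] green [[329.5, 233.5], [320.8, 233.0]] [0.46  0.005 0.052] 0.0019973165306142494 [0.461 0.005]
```

>>> drive_tool(
  commands=[
    {"hand": 1,"translation": [274,379,-15],"angular": [0,0,1.02]},
    {"hand": 1,"translation": [274,379,-15],"angular": [0,0,1.02]},
    {"hand": 1,"translation": [274,379,-15],"angular": [0,0,1.02]},
    {"hand": 1,"translation": [274,379,-15],"angular": [0,0,1.02]},
    {"hand": 1,"translation": [274,379,-15],"angular": [0,0,1.02]},
    {"hand": 1,"translation": [274,379,-15],"angular": [0,0,1.02]},
    {"hand": 1,"translation": [274,379,-15],"angular": [0,0,1.02]},
    {"hand": 1,"translation": [274,379,-15],"angular": [0,0,1.02]},
    {"hand": 1,"translation": [274,379,-15],"angular": [0,0,1.02]},
    {"hand": 1,"translation": [274,379,-15],"angular": [0,0,1.02]},
  ],
  force=30,
)

```text
t: 3.05
eef_pos: [0.5192, -0.2508, 0.2302]
tool_rot: [0.0, 0.768, 0.641, -0.0]
contact_force: [-0.9, 0.1, -0.7]
gripper_width: 0.997
grasp_force: 0.0
```

```bash
python3 - <<'E'
from h import *
np.set_printoptions(precision=3,suppress=True)
m=bot.camera_model("wrist"); shot("wrist","w1")
for q in("cool_tray","knife_tray","palette_knife"):
    try: r,P=rect("wrist",q,.009 if "pal" in q else .016,m); print(q,r)
    except IndexError: print(q,"none")
E
```

```text
cool_tray ((613.7913208007812, -244.7989044189453), (86.51818084716797, 175.55369567871094), 6.115861892700195)
knife_tray none
palette_knife none
```

>>> drive_tool(
  commands=[
    {"hand": 1,"translation": [-93,370,-60],"angular": [0,0,0]},
    {"hand": 1,"translation": [-93,370,-60],"angular": [0,0,0]},
    {"hand": 1,"translation": [-93,370,-60],"angular": [0,0,0]},
    {"hand": 1,"translation": [-93,370,-60],"angular": [0,0,0]},
    {"hand": 1,"translation": [-93,370,-60],"angular": [0,0,0]},
    {"hand": 1,"translation": [-93,370,-60],"angular": [0,0,0]},
    {"hand": 1,"translation": [-93,370,-60],"angular": [0,0,0]},
    {"hand": 1,"translation": [-93,370,-60],"angular": [0,0,0]},
    {"hand": 1,"translation": [-93,370,-60],"angular": [0,0,0]},
  ],
)

```text
t: 4.38
eef_pos: [0.4275, 0.1184, 0.1704]
tool_rot: [0.0, 0.768, 0.64, -0.0]
contact_force: [0.5, -0.5, -0.1]
gripper_width: 1.001
grasp_force: 0.0
```

```bash
python3 - <<'E'
from h import *
np.set_printoptions(precision=3,suppress=True)
m=bot.camera_model("wrist"); im=shot("wrist","w2")
M=lidmask(im,"red"); n,l,st,ce=cv2.connectedComponentsWithStats(M)
for i in range(1,n):
    if st[i,4]>200: print(st[i],onz("wrist",ce[i],.055,m))
print(bot.find_in("wrist","red_pot")[:2], bot.get_obs()["eef_pos"])
E
```

```text
[ 277  186   77   85 4503] [0.427 0.124 0.055]
[{'position': [312.0, 227.1], 'score': 0.68}] [0.427 0.119 0.17 ]
```

View pics/w2.png

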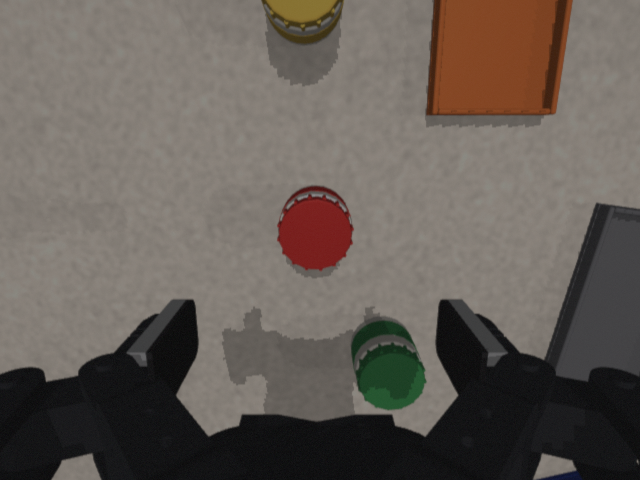

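View pics/w1.png

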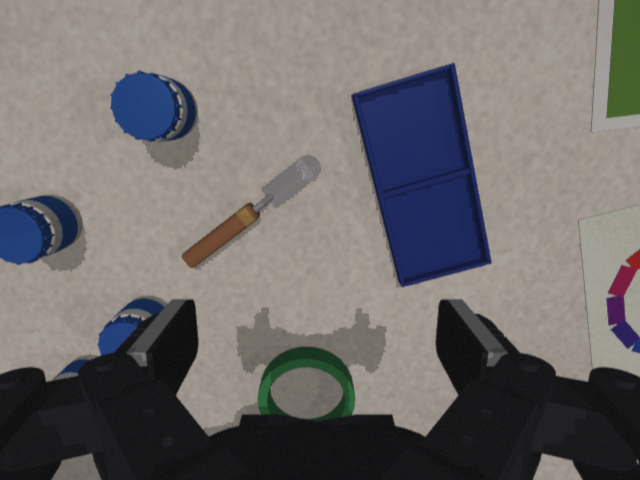

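w2 shows the red lid at (315,232), centred between the fingers. w1 shows the knife, butt at (190,262) and tip at (312,163), and the cool tray at (422,175).

>>> drive_tool(
  commands=[
    {"hand": 1,"translation": [0,2,-60],"angular": [0,0,0]},
    {"hand": 1,"translation": [0,2,-110],"angular": [0,0,0]},
    {"hand": 1,"translation": [0,2,-139],"angular": [0,0,0]},
    {"hand": 1,"translation": [0,2,-139],"angular": [0,0,0]},
    {"hand": 0,"translation": [0,2,-139],"angular": [0,0,0]},
    {"hand": 0,"translation": [0,2,-139],"angular": [0,0,0]},
    {"hand": 0,"translation": [0,2,-139],"angular": [0,0,0]},
    {"hand": 0,"translation": [0,2,-139],"angular": [0,0,0]},
    {"hand": 0,"translation": [0,2,-139],"angular": [0,0,0]},
    {"hand": 0,"translation": [0,2,-139],"angular": [0,0,0]},
  ],
  force=40,
)

```text
t: 5.72
eef_pos: [0.428, 0.1224, 0.0329]
tool_rot: [0.001, 0.767, 0.641, 0.001]
contact_force: [-0.8, -0.6, 6.3]
gripper_width: 0.57
grasp_force: 40.2
```

>>> drive_tool(
  commands=[
    {"hand": 0,"translation": [0,0,30],"angular": [0,0,0]},
    {"hand": 0,"translation": [0,0,60],"angular": [0,0,0]},
    {"hand": 0,"translation": [35,24,60],"angular": [0,0,0]},
    {"hand": 0,"translation": [70,48,60],"angular": [0,0,0]},
    {"hand": 0,"translation": [105,72,60],"angular": [0,0,0]},
    {"hand": 0,"translation": [139,95,60],"angular": [0,0,0]},
    {"hand": 0,"translation": [139,95,60],"angular": [0,0,0]},
    {"hand": 0,"translation": [139,95,60],"angular": [0,0,0]},
  ],
)

```text
t: 6.72
eef_pos: [0.5652, 0.2167, 0.0916]
tool_rot: [0.0, 0.767, 0.641, -0.0]
contact_force: [-0.2, -0.5, -2.5]
gripper_width: 0.572
grasp_force: 42.6
```

```bash
python3 - <<'E'
from h import *
m=bot.camera_model("wrist"); im=shot("wrist","w3")
try: print(rect("wrist","warm_tray",.016,m)[0])
except IndexError: print("none")
print(bot.get_obs()["eef_pos"])
E
```

```text
((576.2097778320312, 267.14453125), (143.8102264404297, 83.24742889404297), 79.69171142578125)
[0.56498256 0.21629516 0.0914769 ]
```

View pics/w3.png

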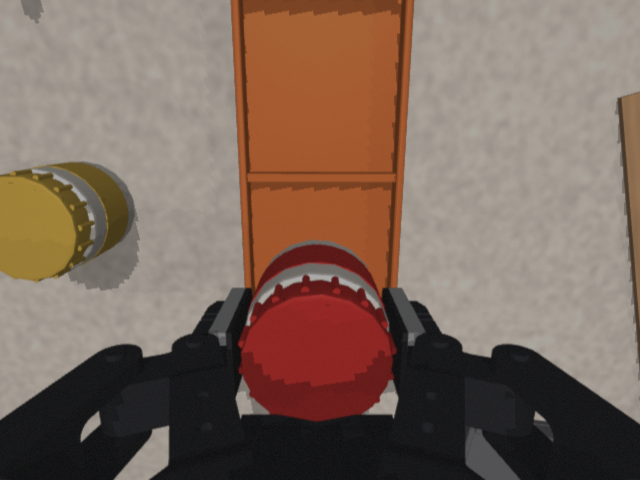

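The red pot hangs straight, in line with the tray. The divider is at (322,177).

```bash
python3 - <<'E'
from h import *
print(onz("wrist",(322,178),.016))
E
```

```text
[0.57492036 0.25811877 0.016     ]
```

>>> drive_tool(
  commands=[
    {"hand": 0,"translation": [1,0,-30],"angular": [0,0,0]},
    {"hand": 0,"translation": [1,0,-48],"angular": [0,0,0]},
    {"hand": 0,"translation": [1,0,-54],"angular": [0,0,0]},
    {"hand": 0,"translation": [1,0,-56],"angular": [0,0,0]},
    {"hand": 0,"translation": [1,0,-57],"angular": [0,0,0]},
    {"hand": 0,"translation": [1,0,-57],"angular": [0,0,0]},
  ],
)

```text
t: 7.58
eef_pos: [0.5654, 0.2162, 0.0369]
tool_rot: [0.001, 0.767, 0.641, -0.002]
contact_force: [-11.1, -6.4, 25.0]
gripper_width: 0.568
grasp_force: 45.1
```

>>> drive_tool(
  commands=[
    {"hand": 0,"translation": [0,0,3],"angular": [0,0,0]},
    {"hand": 0.85,"translation": [0,0,3],"angular": [0,0,0]},
    {"hand": 0.85,"translation": [0,0,3],"angular": [0,0,0]},
    {"hand": 0.85,"translation": [0,0,3],"angular": [0,0,0]},
    {"hand": 0.85,"translation": [0,0,40],"angular": [0,0,0]},
    {"hand": 1,"translation": [0,0,90],"angular": [0,0,0]},
    {"hand": 1,"translation": [0,0,130],"angular": [0,0,0]},
    {"hand": 1,"translation": [-60,24,130],"angular": [0,0,0]},
    {"hand": 1,"translation": [-121,47,130],"angular": [0,0,0]},
    {"hand": 1,"translation": [-121,47,130],"angular": [0,0,0]},
    {"hand": 1,"translation": [-121,47,130],"angular": [0,0,0]},
  ],
)

```text
t: 8.95
eef_pos: [0.4461, 0.2644, 0.1645]
tool_rot: [0.0, 0.767, 0.642, 0.0]
contact_force: [1.0, 0.0, -0.0]
gripper_width: 0.999
grasp_force: 0.0
```

```bash
cat > lid.py <<'E'
from h import *
import sys
np.set_printoptions(precision=4,suppress=True)
m=bot.camera_model("wrist"); im=shot("wrist",sys.argv[2]); o=bot.get_obs()
M=lidmask(im,sys.argv[1]); M=cv2.morphologyEx(M,cv2.MORPH_OPEN,np.ones((9,9),np.uint8)); n,l,st,ce=cv2.connectedComponentsWithStats(M)
for i in range(1,n):
    if st[i,4]>600:
        # lid = lower part of the blob: width gives the diameter in pixels
        w=st[i,2]; c=(st[i,0]+w/2, st[i,1]+st[i,3]-w/2); print(st[i],c,onz("wrist",c,.055,m))
print(o["eef_pos"],o["t"])
E
python3 lid.py yellow w4
```

```text
[ 279  203   74   73 4369] (np.float64(316.0), np.float64(239.0)) [0.4457 0.2661 0.055 ]
[0.447  0.264  0.1644] 9.0
```

View pics/w4.png

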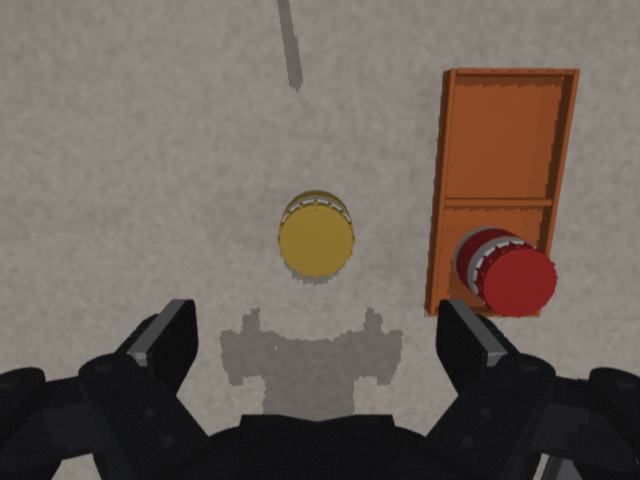

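The red pot stands upright in its compartment, and the yellow lid at (316,239) is centred under the gripper.

>>> drive_tool(
  commands=[
    {"hand": 1,"translation": [0,1,-60],"angular": [0,0,0]},
    {"hand": 1,"translation": [0,1,-110],"angular": [0,0,0]},
    {"hand": 1,"translation": [0,1,-133],"angular": [0,0,0]},
    {"hand": 1,"translation": [0,1,-133],"angular": [0,0,0]},
    {"hand": 0,"translation": [0,1,-133],"angular": [0,0,0]},
    {"hand": 0,"translation": [0,1,-133],"angular": [0,0,0]},
    {"hand": 0,"translation": [0,1,-133],"angular": [0,0,0]},
    {"hand": 0,"translation": [0,1,-133],"angular": [0,0,0]},
    {"hand": 0,"translation": [0,1,-133],"angular": [0,0,0]},
    {"hand": 0,"translation": [0,1,-133],"angular": [0,0,0]},
  ],
)

```text
t: 10.25
eef_pos: [0.447, 0.2658, 0.0328]
tool_rot: [0.0, 0.767, 0.641, 0.001]
contact_force: [-0.6, 0.2, 7.1]
gripper_width: 0.571
grasp_force: 41.1
```

>>> drive_tool(
  commands=[
    {"hand": 0,"translation": [0,0,30],"angular": [0,0,0]},
    {"hand": 0,"translation": [0,0,60],"angular": [0,0,0]},
    {"hand": 0,"translation": [45,12,60],"angular": [0,0,0]},
    {"hand": 0,"translation": [90,25,60],"angular": [0,0,0]},
    {"hand": 0,"translation": [137,37,60],"angular": [0,0,0]},
    {"hand": 0,"translation": [137,37,60],"angular": [0,0,0]},
    {"hand": 0,"translation": [137,37,60],"angular": [0,0,0]},
    {"hand": 0,"translation": [137,37,30],"angular": [0,0,0]},
    {"hand": 0,"translation": [137,37,12],"angular": [0,0,0]},
    {"hand": 0,"translation": [137,37,6],"angular": [0,0,0]},
    {"hand": 0,"translation": [137,37,4],"angular": [0,0,0]},
    {"hand": 0,"translation": [137,37,4],"angular": [0,0,0]},
  ],
)

```text
t: 11.75
eef_pos: [0.5811, 0.3015, 0.0369]
tool_rot: [0.0, 0.767, 0.642, -0.002]
contact_force: [-8.1, -5.8, 12.1]
gripper_width: 0.569
grasp_force: 43.4
```

>>> drive_tool(
  commands=[
    {"hand": 0,"translation": [0,0,2],"angular": [0,0,0]},
    {"hand": 0.85,"translation": [0,0,2],"angular": [0,0,0]},
    {"hand": 0.85,"translation": [0,0,2],"angular": [0,0,0]},
    {"hand": 0.85,"translation": [0,0,2],"angular": [0,0,0]},
    {"hand": 0.85,"translation": [0,0,40],"angular": [0,0,0]},
    {"hand": 1,"translation": [0,0,90],"angular": [0,0,0]},
    {"hand": 1,"translation": [0,0,130],"angular": [0,0,0]},
  ],
)

```text
t: 12.62
eef_pos: [0.5831, 0.3027, 0.1672]
tool_rot: [-0.0, 0.767, 0.641, 0.001]
contact_force: [0.3, -1.2, -0.5]
gripper_width: 1.001
grasp_force: 0.0
```

>>> drive_tool(
  commands=[
    {"hand": 1,"translation": [-173,-450,0],"angular": [0,0,0.28]},
    {"hand": 1,"translation": [-173,-450,0],"angular": [0,0,0.28]},
    {"hand": 1,"translation": [-173,-450,0],"angular": [0,0,0.28]},
    {"hand": 1,"translation": [-173,-450,0],"angular": [0,0,0.28]},
    {"hand": 1,"translation": [-173,-450,0],"angular": [0,0,0.28]},
    {"hand": 1,"translation": [-173,-450,0],"angular": [0,0,0.28]},
    {"hand": 1,"translation": [-173,-450,0],"angular": [0,0,0.28]},
    {"hand": 1,"translation": [-173,-450,0],"angular": [0,0,0.28]},
    {"hand": 1,"translation": [-173,-450,0],"angular": [0,0,0.28]},
    {"hand": 1,"translation": [-173,-450,0],"angular": [0,0,0.28]},
  ],
)

```text
t: 13.88
eef_pos: [0.4103, -0.1471, 0.1655]
tool_rot: [0.0, 0.67, 0.742, 0.0]
contact_force: [0.4, 0.7, -0.0]
gripper_width: 1.001
grasp_force: 0.0
```

```bash
python3 lid.py blue w5
```

```text
[ 279  202   73   73 4246] (np.float64(315.5), np.float64(238.5)) [ 0.4093 -0.1454  0.055 ]
[ 513  266  105   97 8710] (np.float64(565.5), np.float64(310.5)) [ 0.5759 -0.1771  0.055 ]
[124 273  45  32 722] (np.float64(146.5), np.float64(282.5)) [ 0.3052 -0.1854  0.055 ]
[  77  293   70   62 3137] (np.float64(112.0), np.float64(320.0)) [ 0.2825 -0.2141  0.055 ]
[ 0.4106 -0.1465  0.1655] 13.925
```

View pics/w5.png

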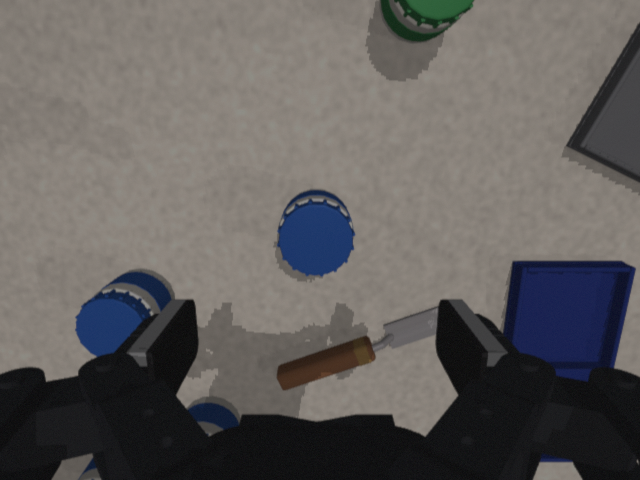

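The blue lid at (315,238) is centred, with the look-alikes and the knife clear of the fingers.

>>> drive_tool(
  commands=[
    {"hand": 1,"translation": [0,1,-60],"angular": [0,0,0]},
    {"hand": 1,"translation": [0,1,-110],"angular": [0,0,0]},
    {"hand": 1,"translation": [0,1,-134],"angular": [0,0,0]},
    {"hand": 1,"translation": [0,1,-134],"angular": [0,0,0]},
    {"hand": 0,"translation": [0,1,-134],"angular": [0,0,0]},
    {"hand": 0,"translation": [0,1,-134],"angular": [0,0,0]},
    {"hand": 0,"translation": [0,1,-134],"angular": [0,0,0]},
    {"hand": 0,"translation": [0,1,-134],"angular": [0,0,0]},
    {"hand": 0,"translation": [0,1,-134],"angular": [0,0,0]},
    {"hand": 0,"translation": [0,1,-134],"angular": [0,0,0]},
  ],
)

```text
t: 15.18
eef_pos: [0.4109, -0.1467, 0.0328]
tool_rot: [0.001, 0.67, 0.742, 0.001]
contact_force: [-1.4, 1.2, 7.7]
gripper_width: 0.571
grasp_force: 40.0
```

>>> drive_tool(
  commands=[
    {"hand": 0,"translation": [0,0,35],"angular": [0,0,0]},
    {"hand": 0,"translation": [0,0,70],"angular": [0,0,0]},
    {"hand": 0,"translation": [42,-28,70],"angular": [0,0,0]},
    {"hand": 0,"translation": [84,-56,70],"angular": [0,0,0]},
    {"hand": 0,"translation": [126,-85,70],"angular": [0,0,0]},
    {"hand": 0,"translation": [168,-114,70],"angular": [0,0,0]},
    {"hand": 0,"translation": [208,-141,70],"angular": [0,0,0]},
    {"hand": 0,"translation": [208,-141,70],"angular": [0,0,0]},
    {"hand": 0,"translation": [208,-141,70],"angular": [0,0,0]},
  ],
)

```text
t: 16.3
eef_pos: [0.6172, -0.2872, 0.1015]
tool_rot: [-0.0, 0.67, 0.742, 0.0]
contact_force: [0.3, 0.5, -1.5]
gripper_width: 0.573
grasp_force: 42.3
```

```bash
python3 lid.py blue w6
```

```text
[  235     0   173   288 42659] (np.float64(321.5), np.float64(201.5)) [ 0.6155 -0.251   0.055 ]
[  239   277   157   144 17760] (np.float64(317.5), np.float64(342.5)) [ 0.6209 -0.3203  0.055 ]
[ 0.617  -0.2869  0.1016] 16.35
```

View pics/w6.png

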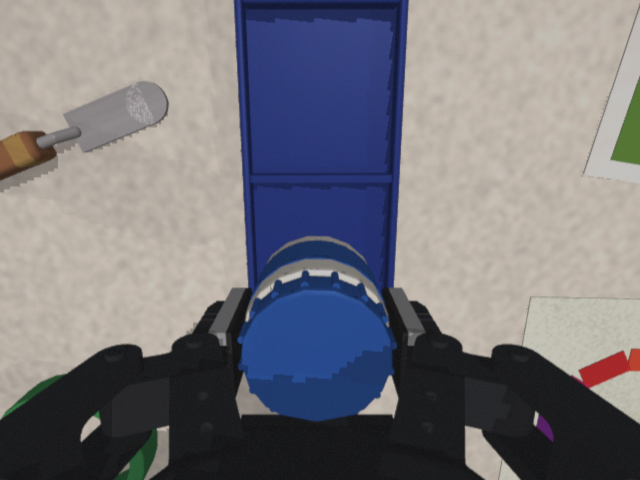

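The blue pot hangs straight and in line over the lower compartment, with the divider at (322,178).

>>> drive_tool(
  commands=[
    {"hand": 0,"translation": [0,0,-30],"angular": [0,0,0]},
    {"hand": 0,"translation": [0,0,-54],"angular": [0,0,0]},
    {"hand": 0,"translation": [0,0,-63],"angular": [0,0,0]},
    {"hand": 0,"translation": [0,0,-66],"angular": [0,0,0]},
    {"hand": 0,"translation": [0,0,-66],"angular": [0,0,0]},
    {"hand": 0.85,"translation": [0,0,-64],"angular": [0,0,0]},
    {"hand": 0.85,"translation": [0,0,-64],"angular": [0,0,0]},
    {"hand": 0.85,"translation": [0,0,-64],"angular": [0,0,0]},
    {"hand": 0.85,"translation": [0,0,-25],"angular": [0,0,0]},
    {"hand": 1,"translation": [0,0,25],"angular": [0,0,0]},
    {"hand": 1,"translation": [0,0,65],"angular": [0,0,0]},
  ],
)

```text
t: 17.73
eef_pos: [0.6183, -0.2877, 0.1682]
tool_rot: [0.001, 0.67, 0.742, 0.0]
contact_force: [-0.1, 0.6, -0.2]
gripper_width: 1.003
grasp_force: 0.0
```

>>> drive_tool(
  commands=[
    {"hand": 1,"translation": [-158,294,0],"angular": [0,0,0]},
    {"hand": 1,"translation": [-158,294,0],"angular": [0,0,0]},
    {"hand": 1,"translation": [-158,294,0],"angular": [0,0,0]},
    {"hand": 1,"translation": [-158,294,0],"angular": [0,0,0]},
    {"hand": 1,"translation": [-158,294,0],"angular": [0,0,0]},
    {"hand": 1,"translation": [-158,294,0],"angular": [0,0,0]},
    {"hand": 1,"translation": [-158,294,0],"angular": [0,0,0]},
    {"hand": 1,"translation": [-158,294,0],"angular": [0,0,0]},
  ],
)

```text
t: 18.73
eef_pos: [0.4606, 0.0053, 0.1664]
tool_rot: [0.0, 0.671, 0.742, 0.0]
contact_force: [-0.0, -0.4, -0.4]
gripper_width: 0.998
grasp_force: 0.0
```

```bash
python3 lid.py green w7
```

```text
[ 281  202   72   71 4129] (np.float64(317.0), np.float64(237.0)) [0.4604 0.0077 0.055 ]
[0.4606 0.0051 0.1663] 18.775
```

View pics/w7.png

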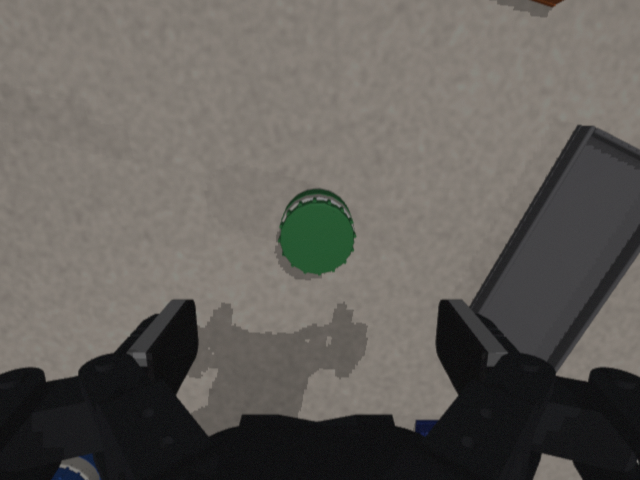

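The green lid at (317,237) is centred.

>>> drive_tool(
  commands=[
    {"hand": 1,"translation": [0,2,-60],"angular": [0,0,0]},
    {"hand": 1,"translation": [0,2,-110],"angular": [0,0,0]},
    {"hand": 1,"translation": [0,2,-135],"angular": [0,0,0]},
    {"hand": 1,"translation": [0,2,-135],"angular": [0,0,0]},
    {"hand": 0,"translation": [0,2,-135],"angular": [0,0,0]},
    {"hand": 0,"translation": [0,2,-135],"angular": [0,0,0]},
    {"hand": 0,"translation": [0,2,-135],"angular": [0,0,0]},
    {"hand": 0,"translation": [0,2,-135],"angular": [0,0,0]},
    {"hand": 0,"translation": [0,2,-135],"angular": [0,0,0]},
    {"hand": 0,"translation": [0,2,-135],"angular": [0,0,0]},
  ],
)

```text
t: 20.02
eef_pos: [0.461, 0.0081, 0.0328]
tool_rot: [0.001, 0.67, 0.742, 0.001]
contact_force: [-1.4, -1.0, 5.4]
gripper_width: 0.569
grasp_force: 40.5
```

>>> drive_tool(
  commands=[
    {"hand": 0,"translation": [0,0,35],"angular": [0,0,0]},
    {"hand": 0,"translation": [0,0,70],"angular": [0,0,0]},
    {"hand": 0,"translation": [30,-42,70],"angular": [0,0,0]},
    {"hand": 0,"translation": [60,-84,70],"angular": [0,0,0]},
    {"hand": 0,"translation": [90,-126,70],"angular": [0,0,0]},
    {"hand": 0,"translation": [120,-168,70],"angular": [0,0,0]},
    {"hand": 0,"translation": [150,-210,70],"angular": [0,0,0]},
    {"hand": 0,"translation": [150,-210,70],"angular": [0,0,0]},
    {"hand": 0,"translation": [150,-210,70],"angular": [0,0,0]},
  ],
)

```text
t: 21.15
eef_pos: [0.6095, -0.2013, 0.1016]
tool_rot: [-0.0, 0.67, 0.742, 0.0]
contact_force: [-0.4, 1.5, -1.1]
gripper_width: 0.569
grasp_force: 42.4
```

>>> drive_tool(
  commands=[
    {"hand": 0,"translation": [0,0,-30],"angular": [0,0,0]},
    {"hand": 0,"translation": [0,0,-54],"angular": [0,0,0]},
    {"hand": 0,"translation": [0,0,-63],"angular": [0,0,0]},
    {"hand": 0,"translation": [0,0,-66],"angular": [0,0,0]},
    {"hand": 0,"translation": [0,0,-66],"angular": [0,0,0]},
  ],
)

```text
t: 21.78
eef_pos: [0.6096, -0.2003, 0.037]
tool_rot: [-0.0, 0.67, 0.743, -0.0]
contact_force: [-2.9, 2.2, 4.3]
gripper_width: 0.571
grasp_force: 42.9
```

>>> drive_tool(
  commands=[
    {"hand": 0.85,"translation": [0,0,2],"angular": [0,0,0]},
    {"hand": 0.85,"translation": [0,0,2],"angular": [0,0,0]},
    {"hand": 0.85,"translation": [0,0,2],"angular": [0,0,0]},
    {"hand": 0.85,"translation": [0,0,40],"angular": [0,0,0]},
    {"hand": 0.6,"translation": [0,0,90],"angular": [0,0,0]},
    {"hand": 0.6,"translation": [0,0,135],"angular": [0,0,0]},
    {"hand": 0.6,"translation": [0,0,175],"angular": [0,0,0]},
  ],
)

```text
t: 22.65
eef_pos: [0.61, -0.2017, 0.2121]
tool_rot: [0.0, 0.67, 0.742, 0.0]
contact_force: [0.7, 0.0, -0.6]
gripper_width: 0.601
grasp_force: 0.0
```

>>> drive_tool(
  commands=[
    {"hand": 0.6,"translation": [-165,-50,165],"angular": [0,0,-1.18]},
    {"hand": 0.6,"translation": [-165,-50,165],"angular": [0,0,-1.18]},
    {"hand": 0.6,"translation": [-165,-50,165],"angular": [0,0,-1.18]},
    {"hand": 0.6,"translation": [-165,-50,0],"angular": [0,0,-1.18]},
    {"hand": 0.6,"translation": [-165,-50,0],"angular": [0,0,-1.18]},
    {"hand": 0.6,"translation": [-165,-50,0],"angular": [0,0,-1.18]},
    {"hand": 0.6,"translation": [-165,-50,0],"angular": [0,0,-1.18]},
    {"hand": 0.6,"translation": [-165,-50,0],"angular": [0,0,-1.18]},
    {"hand": 0.6,"translation": [-165,-50,0],"angular": [0,0,-1.18]},
    {"hand": 0.6,"translation": [-165,-50,0],"angular": [0,0,-1.18]},
  ],
)

```text
t: 23.9
eef_pos: [0.445, -0.2517, 0.2105]
tool_rot: [0.0, 0.97, 0.244, 0.0]
contact_force: [0.3, 0.5, -0.0]
gripper_width: 0.602
grasp_force: 0.0
```

```bash
cat > kn.py <<'E'
from h import *
import sys
np.set_printoptions(precision=4,suppress=True)
m=bot.camera_model("wrist"); im=shot("wrist",sys.argv[1]); o=bot.get_obs()
h=cv2.cvtColor(im,cv2.COLOR_RGB2HSV); M=((h[...,0]<20)&(h[...,1]>90)&(h[...,2]>40)).astype(np.uint8)
M=cv2.morphologyEx(M,cv2.MORPH_OPEN,np.ones((5,5),np.uint8)); cs,_=cv2.findContours(M,cv2.RETR_EXTERNAL,cv2.CHAIN_APPROX_NONE)
for c in cs:
    if cv2.contourArea(c)<400: continue
    P=np.array([onz("wrist",p,.014,m)[:2] for p in c[:,0]])*1000
    print("handle",cv2.minAreaRect(c)[0],cv2.minAreaRect(P.astype(np.float32)))
for q,z in(("palette_knife",.009),("knife_tray",.016)):
    try: r,P=rect("wrist",q,z,m); print(q,r)
    except IndexError: print(q,"none")
print(o["eef_pos"],o["tool_rot"],o["t"])
E
python3 kn.py w8
```

```text
handle (317.91949462890625, 232.4906463623047) ((428.89776611328125, -260.6984558105469), (79.07810974121094, 15.666096687316895), 27.0910587310791)
palette_knife ((458.8046569824219, -245.0396270751953), (150.6220703125, 22.978755950927734), 26.53801727294922)
knife_tray ((591.768310546875, -211.11672973632812), (14.949522972106934, 43.8895149230957), 28.2803897857666)
[ 0.445  -0.2517  0.2105] [0.0001 0.9697 0.2441 0.0002] 23.95
```

View pics/w8.png

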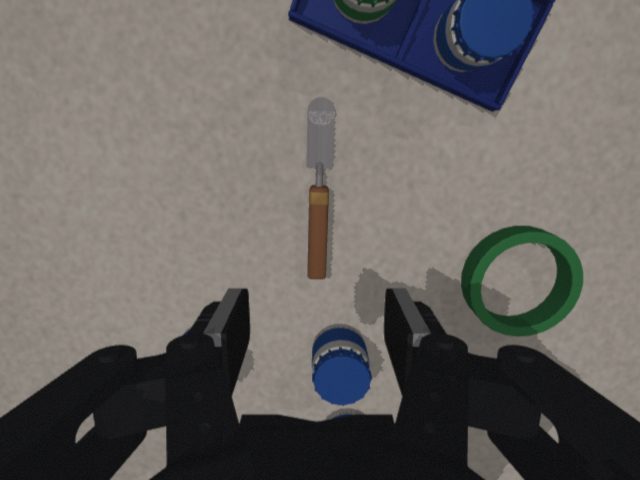

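The handle sits vertically in the image, at (318,232) with its blade up, in line with the tool. The blue and green pots stand upright in the blue tray, and the tape is clear.

>>> drive_tool(
  commands=[
    {"hand": 0.6,"translation": [-16,-9,-60],"angular": [0,0,-0.02]},
    {"hand": 0.6,"translation": [-16,-9,-120],"angular": [0,0,-0.02]},
    {"hand": 0.6,"translation": [-16,-9,-170],"angular": [0,0,-0.02]},
    {"hand": 0.6,"translation": [-16,-9,-185],"angular": [0,0,-0.02]},
    {"hand": 0.6,"translation": [-16,-9,-192],"angular": [0,0,-0.02]},
    {"hand": 0.6,"translation": [-16,-9,-192],"angular": [0,0,-0.02]},
    {"hand": 0,"translation": [-16,-9,-192],"angular": [0,0,-0.02]},
    {"hand": 0,"translation": [-16,-9,-192],"angular": [0,0,-0.02]},
    {"hand": 0,"translation": [-16,-9,-192],"angular": [0,0,-0.02]},
    {"hand": 0,"translation": [-16,-9,-192],"angular": [0,0,-0.02]},
    {"hand": 0,"translation": [-16,-9,-192],"angular": [0,0,-0.02]},
    {"hand": 0,"translation": [-16,-9,-192],"angular": [0,0,-0.02]},
  ],
)

```text
t: 25.55
eef_pos: [0.4296, -0.2612, 0.0196]
tool_rot: [0.001, 0.972, 0.234, 0.001]
contact_force: [-1.5, 0.5, 6.1]
gripper_width: 0.176
grasp_force: 39.4
```

>>> drive_tool(
  commands=[
    {"hand": 0,"translation": [0,0,50],"angular": [0,0,0]},
    {"hand": 0,"translation": [0,0,110],"angular": [0,0,0]},
    {"hand": 0,"translation": [35,38,110],"angular": [0,0,0.13]},
    {"hand": 0,"translation": [70,76,110],"angular": [0,0,0.27]},
    {"hand": 0,"translation": [105,114,110],"angular": [0,0,0.4]},
    {"hand": 0,"translation": [140,152,110],"angular": [0,0,0.53]},
    {"hand": 0,"translation": [175,190,110],"angular": [0,0,0.66]},
    {"hand": 0,"translation": [206,226,110],"angular": [0,0,0.78]},
    {"hand": 0,"translation": [206,226,110],"angular": [0,0,0.78]},
    {"hand": 0,"translation": [206,226,110],"angular": [0,0,0.78]},
    {"hand": 0,"translation": [206,226,110],"angular": [0,0,0.78]},
  ],
)

```text
t: 26.92
eef_pos: [0.634, -0.0366, 0.1282]
tool_rot: [0.0, 0.811, 0.585, -0.001]
contact_force: [0.4, 0.0, -1.4]
gripper_width: 0.174
grasp_force: 39.6
```

```bash
python3 kn.py w9; python3 - <<'E'
from h import *
for c in (-1,1):
    for d in(-1,1):
        a=np.radians(71.7); L=np.array([np.cos(a),np.sin(a)]);W=np.array([np.sin(a),-np.cos(a)])
        p=np.r_[np.array([646.5,-1.5])+L*88*c+W*42*d,16]/1000; print(c,d,proj("wrist",p).round())
E
```

```text
handle (628.0, 348.0) ((809.96240234375, -176.51097106933594), (46.62899398803711, 14.367539405822754), 83.6705322265625)
handle (316.5, 309.5) ((616.8721923828125, -87.60182189941406), (149.8894805908203, 29.426542282104492), 71.91626739501953)
handle (536.5, 31.0) ((783.5259399414062, 38.562583923339844), (30.95071792602539, 82.66921997070312), 71.6327133178711)
palette_knife ((670.2987670898438, -10.304901123046875), (179.00762939453125, 41.75700378417969), 71.54903411865234)
knife_tray ((670.1526489257812, -9.022239685058594), (173.3555450439453, 40.87483215332031), 71.94932556152344)
[ 0.6342 -0.0365  0.1283] [ 0.0003  0.8109  0.5852 -0.0005] 26.975
-1 -1 [254. 315.]
-1 1 [382. 315.]
1 -1 [241.  19.]
1 1 [396.  19.]
```

View pics/w9.png

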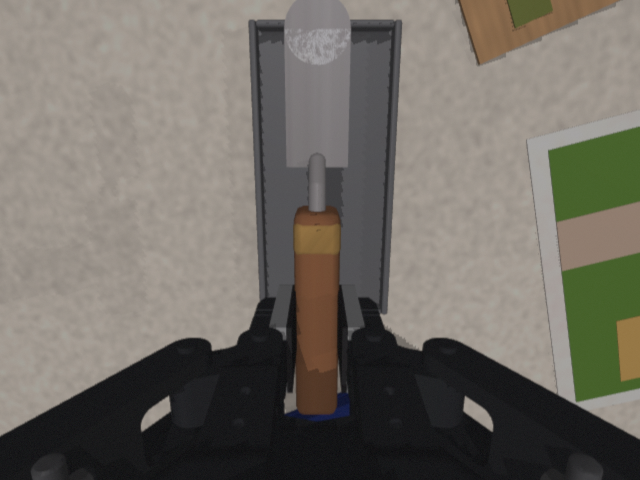

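The knife hangs level and in line with the grey tray. The tray's corners sit about 6 px right of the prediction, so I'll shift by about 3 mm.

>>> drive_tool(
  commands=[
    {"hand": 0,"translation": [4,-1,-40],"angular": [0,0,0]},
    {"hand": 0,"translation": [4,-1,-75],"angular": [0,0,0]},
    {"hand": 0,"translation": [4,-1,-95],"angular": [0,0,0]},
    {"hand": 0,"translation": [4,-1,-103],"angular": [0,0,0]},
    {"hand": 0,"translation": [4,-1,-105],"angular": [0,0,0]},
    {"hand": 0,"translation": [4,-1,-105],"angular": [0,0,0]},
  ],
)

```text
t: 27.82
eef_pos: [0.6397, -0.0356, 0.0244]
tool_rot: [0.001, 0.81, 0.586, 0.001]
contact_force: [0.1, -0.3, 0.6]
gripper_width: 0.166
grasp_force: 39.6
```

>>> drive_tool(
  commands=[
    {"hand": 0,"translation": [0,0,-1],"angular": [0,0,0]},
    {"hand": 0,"translation": [0,0,-1],"angular": [0,0,0]},
    {"hand": 0.35,"translation": [0,0,-1],"angular": [0,0,0]},
    {"hand": 0.35,"translation": [0,0,-1],"angular": [0,0,0]},
    {"hand": 0.35,"translation": [0,0,-1],"angular": [0,0,0]},
    {"hand": 0.35,"translation": [0,0,20],"angular": [0,0,0]},
    {"hand": 0.35,"translation": [0,0,60],"angular": [0,0,0]},
    {"hand": 0.35,"translation": [-60,-20,120],"angular": [0,0,0]},
    {"hand": 0.35,"translation": [-110,-35,180],"angular": [0,0,0]},
    {"hand": 0.35,"translation": [-110,-35,200],"angular": [0,0,0]},
    {"hand": 0.35,"translation": [-110,-35,200],"angular": [0,0,0]},
  ],
)

```text
t: 29.2
eef_pos: [0.5297, -0.0714, 0.2287]
tool_rot: [0.004, 0.811, 0.586, 0.002]
contact_force: [0.0, -0.3, -0.7]
gripper_width: 0.351
grasp_force: 0.0
```

```bash
python3 - <<'E'
from h import *
shot("wrist","w10"); a=bot.read_camera("side"); b=bot.read_camera("top")
A=cv2.resize(a[130:370,200:420],None,fx=1.8,fy=1.8); B=cv2.resize(b[140:340,100:540],None,fx=.9*2*.5,fy=.9); 
A=A[:432,:396]; B=cv2.resize(b[140:280,190:490],(396,185)); o=np.zeros((432,796,3),np.uint8); o[:,:A.shape[1]]=A; o[:185,400:]=B
w=cv2.imread("pics/w10.png")[:,:,::-1]; o[190:430,400:720]=cv2.resize(w,(320,240))
cv2.imwrite("pics/f.png",o[:,:,::-1]); print(bot.get_obs()["contact_force"])
E
```

```text
[ 2.57269489e-04 -7.36624951e-01 -8.84144553e-01]
```

View pics/f.png

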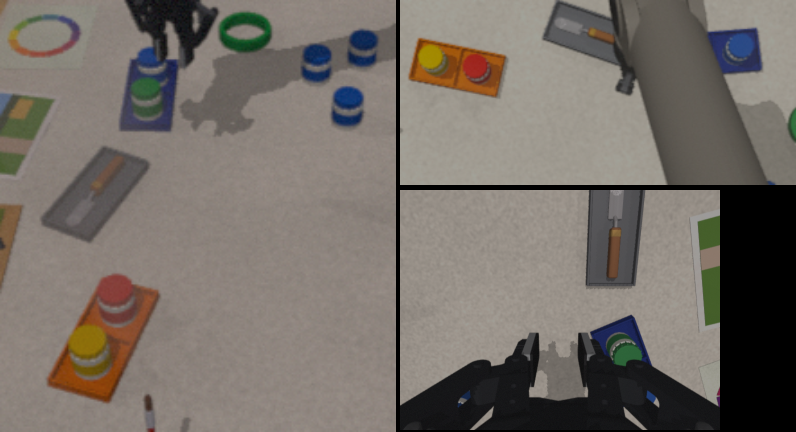

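The knife lies flat inside the grey tray with room at both ends. All four pots stand upright, one in each compartment, and nothing is touching the gripper.

```bash
python3 -c "
from station import bot
print(bot.hand_in())"
```

```text
the job is handed in; nothing more can be done
None
```

The job is handed in: red and yellow pots stand in the orange tray, blue and green in the dark blue tray, and the palette knife lies flat in the grey tray; the water pot and tape were not touched.

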